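# Load the parts cleaner and hold its run handle level

### The arm

A 6-joint arm with a two-finger parallel gripper is mounted at the origin on the work surface. World frame = base frame: x ahead of the robot, y to its left, z up, the work surface at z = 0. Lengths are in m, angles in rad, forces in N, time in s.
With the tool pointing down it reaches from about 0.35 to 0.975 m from the base axis. Payload 4.9 kg.
Tool frame: the origin (TCP) lies at the very end of the fingers, on their centre line; the grasp point (between the pads) lies 19 mm behind it (pinch_z is the distance from the TCP to the grasp point, in m); z points along the fingers, y is the line along which they close (so a half turn about z gives the same grasp; the last joint's range is limited). The gripper opens to 85 mm and grips with 20 to 120 N. Pads are 22 mm wide; open, the fingers measure 114 mm over their backs; the gripper's body (76 mm by 85 mm) begins 54 mm behind the grasp point. The pads swing forward as they close: fully open they stand 13 mm farther back than shut.
Start: joints at [-1.335, 0.053, 1.613, -0, 1.476, -0.119], TCP at [0.217, -0.586, 0.231] pointing down, gripper open.
Joint ranges: [-3.01, 3.01], [-1.01, 2.22], [0.06, 2.58], [-1.02, 4.17], [0.09, 2.62], [-3.14, 3.14]. Speed limits (rad/s): [2.57, 2.57, 3.14, 3.14, 3.14, 3.14].

### API

Orientations are given as a unit quaternion [w, x, y, z].
In Python, from plant import * gives the robot as it stands. The module is installed in compiled form; this text tells all that it offers.
- The arm moves only by the tool play_rows, never from a script. Its arguments are lists of equal length, an entry for each row: "linear": the shift along the world's x, y, z in m, a list of three; "turn": the turn about the world's z in degrees. A call has 1 to 8 rows; each row shifts and turns the commanded pose from where the row before left it; what a row does not reach is not made up. A row lasts 1/8 s, in which the tool goes at most 62.5 mm and 10.7 degrees, less where a joint would pass 70% of its speed; a pose out of reach is approached as far as the arm can. A call is refused whole if a number of a shift passes 0.0625 or a number of a turn 10.7, either way. A call with a gripper value outside its range is refused whole. "hand" is the finger opening in m, from 0 to 0.0854, set as the call begins (left out, the last holds). The fingers move at their own pace and stop on an object; the grip force is fixed at half the most. Time passes only in rows, so rows that do not move let the fingers close. It gives the time, the measured TCP pose, the force, the opening and the grip force at its end, in the units of the state.
- state(): the state, without advancing time (a new reading comes with each control period).
- grab_frame(name): name is "scene" or "top"; returns the picture (420x560x3 uint8, red, green, blue); there is no depth.
- camera_info(name): a dict with "camera_matrix" (3x3 intrinsics, pixels), "distortion" ([k1, k2, p1, p2, k3] as OpenCV has them; the pictures are not rectified), "origin" and "attitude" of the camera in the world. Camera axes: x right, y down, z forward; pixel columns grow to the right and rows downward; lengths in m; the calibration is good to about 2 mm. A picture is of the moment at which its call begins. camera_info takes no time and is no camera call.
- job_done(): hands the job in; it is judged then, once.
Trained networks look in the newest picture that a camera, given by its name, has taken for a name from the list of things; names that differ only in an ending like _2 or _b are one class to them, and where a whole thing is asked for, a point or a joint stands for the part that bears it (a point fixed in the world has none). Each returns a list of dicts, best first, with "p" (0 to 1); they miss things now and then, are a little off and sometimes report something else, mostly with a low value. They report only what shows in the picture. A call takes as long as a camera call. They do not tell look-alikes from the thing itself.
- trace(camera, thing): "region" (420x560 bool, what is visible of it) and "location" ([column, row] in pixels, amid what is visible of it).
The state is a dict: "time": time; "joint_pos": joint angles; "joint_vel": joint speeds; "joint_efforts": joint torques, N m; "tool_pos": TCP position; "tool_rot": TCP orientation; "contact_force": force on the tool from outside, world axes, zero at the start; "ft_torque": the same for the moment, N m; "gripper_width": opening from 0.0 (shut) to 1.0 (fully open); "grasp_force": force on a finger pad.
Only numpy, scipy, OpenCV 4.12 (cv2) and the standard library are available. Lean on these libraries where they do the work, as an engineer would, in place of code of your own. Each camera call takes 0.05 s, during which the arm holds its last target. There are 200 camera calls.

### The job

Put the steel stop valve into the open drawer of the bench parts cleaner, let go of it and push the drawer fully shut. Then, with the gripper's fingers, press down the sprung hold-to-run handle on the pedestal half way, until its arm is level, and finish while holding it there: do not let go. Leave everything else on the bench where it is, and do not press the handle before the drawer is shut.

Things in the scene. Friction and masses are not known exactly. Their poses are not given: they have to be found in the camera images.
- valve: Steel stop valve 84 long (its x) x 30 wide (y) x 48 high (z), 0.15 to 0.3 kg: a square block 36 x 30 x 30 in the middle (grip it across y), a round pipe stub to each side along x (28 mm at most), on top a thin stem with a flat T key 40 x 10 x 6 along x. Lies on the block's flat underside; origin at that underside's centre. Among three other steel pieces on the left, any yaw.
- cleaner: The parts cleaner: a fixed grey steel cabinet 240 deep (x) x 220 wide (y) x 100 high with a motor on top at the back and one drawer in its front. Origin at the centre of its underside on the table; its front faces its -x (the robot) at x = -120 mm. Turned by up to 0.12 rad.
- cleaner_drawer0 (a joint): How far the drawer stands open, m: 0 = fully shut, slides straight out along the cleaner's -x; starts at 0.12 to 0.145. Light friction (about 1 N) and some damping, no catch; stays where it is left.
- drawer_floor (a point): Centre of the drawer's inner floor, 28 mm above the table; moves with the drawer, axes as the cleaner's. Inside 195 (x) x 178 (y) mm, walls 50 mm high above this floor, 6 mm thick; the front panel's outer face is 118 mm from here towards -x, its upper edge 58 mm above this floor. Only the front part is uncovered, over the length by which the drawer is open.
- cleaner_drawer0_handle (a point): Middle of the drawer's steel bar handle: a horizontal bar along the cleaner's y, 110 long, about 10 thick, 35 mm in front of the drawer's front panel, 62 mm above the table. Moves with the drawer. Can be pushed.
- pedestal: Fixed pedestal of the run handle, on the right of the bench: base plate 110 x 100, grey column 50 x 46, 170 high. Origin at the table, straight below the handle's hinge; the handle points to its -x (towards the robot). Turned by up to 0.2 rad.
- handle (a joint): Angle of the sprung hold-to-run handle, rad: 0 = at rest, its arm tilted up by 0.35 rad (20 deg); 0.35 = arm level, half way; 0.70 = bottom stop. The spring always pushes it back up to 0: about 3 N at the plate to start it, 7 N to hold it level, 11 N at the stop.
- handle_plate (a point): Middle of the upper face of the handle's hand plate: a flat black rubber plate 40 (along the arm) x 80 (across) x 14 thick at the end of the flat steel arm, its middle 130 mm from the hinge. Upper face about 200 mm above the table at rest, 157 mm with the arm level.
- handle_hinge (a point): The handle's hinge, on the arm's centre line, 150 mm above the table; hinge axis along the pedestal's y.
- tee: Bystander: steel pipe tee 66 x 50 x 30, origin below its middle. Leave it.
- flange: Bystander: round steel floor flange 56 across, 24 high, origin at its underside. Leave it.
- padlock: Bystander: steel padlock lying flat, 62 x 42 x 20, origin at its underside. Leave it.
- driver: Bystander: screwdriver with wooden handle, 200 long, lying on the bench. Leave it.
- jar: Bystander: jar 56 across, 75 high, standing on the cleaner's top. Leave it.
- bottle: Bystander: grey plastic bottle 72 across, 190 high, on the left. Leave it.
- tin: Bystander: tin 100 across, 110 high, on the right. Leave it.
Things that resemble listed ones, but are neither listed nor needed, are in the scene too. Leave any blue look-alike of the pedestal alone.

How it is judged:
By the outcome, as a careful person would: the job done as asked, in the order asked, and still so for the second after the job is handed in, while the arm keeps its last pose, push and grip.
It also fails if it takes over 58 s, if anything falls off the work surface, if the arm or the gripper's body presses on something with over 40 N, if the wrist force passes 120 N, or if a joint passes its speed limit or range.

## Working session

There is one attempt and no reset: what is moved stays moved. The work goes in short steps, Python scripts to look and compute and a tool call to move; the robot and the scene stay as the last step left them, time stands still between calls to the robot, and variables do not carry over. Pictures are saved under pics/ and viewed, at most 10 in all, crops included, and the job is handed in when it is done.

Besides the shell and the picture viewer there is one more tool, called after "Call:" as name([rows], argument=value, ...), one row to a line, values as JSON. play_rows: Moves the arm, as the interface text tells. Its arguments: {"type":"object","properties":{"linear":{"type":"array","items":{"type":"array","items":{"type":"number"}}},"turn":{"type":"array","items":{"type":"number"}},"hand":{"type":"number"}},"required":["linear","turn"]}

```bash
mkdir -p pics; cat > h.py <<'E'
from plant import *
import numpy as np, cv2
from scipy.spatial.transform import Rotation as R
def cam(n):
    c=camera_info(n); K=np.array(c['camera_matrix'],float); D=np.array(c['distortion'],float)
    a=np.array(c['attitude'],float); M=a if a.shape==(3,3) else R.from_quat(a[[1,2,3,0]]).as_matrix()
    return K,D,np.array(c['origin'],float),M
def ray(n,px,z):
    K,D,o,M=cam(n)
    u=cv2.undistortPoints(np.array(px,float).reshape(-1,1,2),K,D).reshape(-1,2)
    d=np.c_[u,np.ones(len(u))]@M.T
    return o+d*((z-o[2])/d[:,2])[:,None]
def proj(n,P):
    K,D,o,M=cam(n)
    p=(np.array(P,float).reshape(-1,3)-o)@M
    return cv2.projectPoints(p,np.zeros(3),np.zeros(3),K,D)[0].reshape(-1,2)
def save(n,f,box=None,s=1):
    im=grab_frame(n)[:,:,::-1]
    if box: im=im[box[1]:box[3],box[0]:box[2]]
    cv2.imwrite('pics/'+f,cv2.resize(im,None,fx=s,fy=s,interpolation=cv2.INTER_CUBIC))
E
python3 - <<'E'
from h import *
for n in ('scene','top'):
    save(n,n+'0.png',s=1.42); c=camera_info(n); print(n,c)
    for t in ('valve','cleaner','cleaner_drawer0','cleaner_drawer0_handle','pedestal','handle','handle_plate'):
        for d in trace(n,t)[:3]: print(t,round(d['p'],2),np.round(d['location'],1),d['region'].sum())
print(state())
E
```

```text
scene {'camera_matrix': array([[385.52700423,   0.        , 282.1538549 ],
       [  0.        , 385.52700423, 205.76001444],
       [  0.        ,   0.        ,   1.        ]]), 'distortion': array([-0.02851142,  0.        ,  0.        ,  0.        ,  0.        ]), 'origin': array([ 1.42595328, -0.09372274,  1.08130296]), 'attitude': array([-0.26809222,  0.69925623,  0.61636966, -0.243425  ])}
valve 0.64 [353.  203.3] 183
valve 0.38 [267.1 227.8] 1942
cleaner 0.78 [276.8 272.9] 7722
cleaner 0.3 [270.2 225.1] 2060
cleaner 0.16 [407.3 173.4] 771
cleaner_drawer0 0.81 [270.5 224.8] 2030
cleaner_drawer0_handle 0.69 [268.4 228.2] 2002
cleaner_drawer0_handle 0.18 [409.7 173.3] 743
pedestal 0.84 [170.6 238.8] 1784
pedestal 0.82 [302.4 178. ] 1203
handle 0.91 [298. 139.] 356
handle 0.8 [168.9 192.8] 604
handle_plate 0.85 [296.1 139.2] 356
handle_plate 0.77 [169.3 192.1] 525
top {'camera_matrix': array([[476.65362472,   0.        , 283.91639188],
       [  0.        , 476.65362472, 208.93074323],
       [  0.        ,   0.        ,   1.        ]]), 'distortion': array([-0.06257616,  0.       
[... 681 characters left out ...]
502642e+00,  5.26687591e-02,  1.61289006e+00, -2.61659267e-05,
        1.47597421e+00, -1.18985268e-01]), 'joint_vel': array([-7.60340027e-04,  7.71519374e-04, -7.58626539e-05,  1.13532567e-03,
        1.26606382e-03,  8.55785543e-04]), 'joint_efforts': array([-1.33372647e-03, -3.93648863e+01, -3.70439780e+01, -1.66865220e-04,
        5.55974802e-04,  1.91820652e-05]), 'tool_pos': array([ 0.21710076, -0.58607358,  0.23132891]), 'tool_rot': array([ 3.05248782e-05,  9.84309580e-01,  1.76450135e-01, -1.12620171e-05]), 'contact_force': array([ 0.26122984, -0.32267546,  0.51770904]), 'ft_torque': array([0.01028474, 0.01970655, 0.00261602]), 'grasp_force': 0.0, 'gripper_width': 0.9955144452740096}
```

View pics/top0.png

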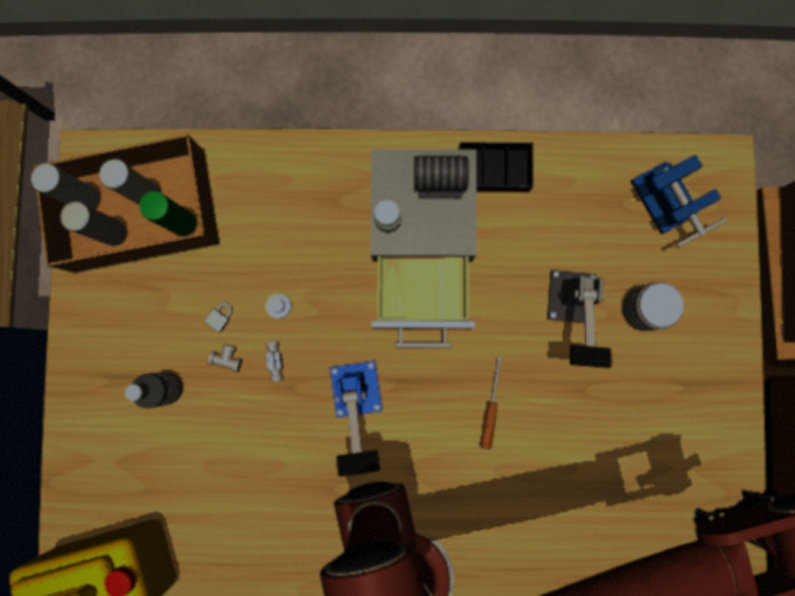

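View pics/scene0.png

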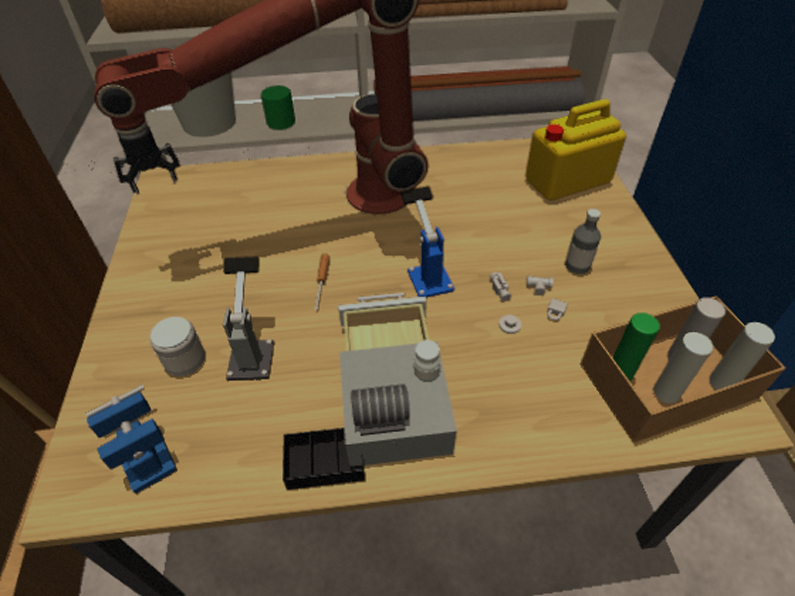

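Top picture (×1.42): valve at about (275,361), tee (226,357), drawer opening (422,290) with bar at (422,345), grey pedestal (578,300) with plate (590,356); the blue look-alike is at (356,400). Next, a close crop for accurate features.

```bash
python3 - <<'E'
from h import *
im=grab_frame('top')[:,:,::-1]
def crop(x0,y0,x1,y1,s): return cv2.resize(im[y0:y1,x0:x1],None,fx=s,fy=s,interpolation=cv2.INTER_CUBIC)
c=np.zeros((600,800,3),np.uint8)
def put(a,x,y): c[y:y+a.shape[0],x:x+a.shape[1]]=a
put(crop(175,235,213,273,8),0,0)      # valve
put(crop(253,170,343,250,5),320,0)    # drawer
put(crop(378,185,438,263,3),0,320)
put(crop(378,185,438,263,3),200,320) 
im=grab_frame('scene')[:,:,::-1]
put(crop(340,185,380,215,8),400,405-45+0) if 0 else put(crop(335,185,385,215,7),400,400-10)
cv2.imwrite('pics/c1.png',c)
for n in ('top','scene'):
  d=trace(n,'valve')
  for e in d: 
    ys,xs=np.nonzero(e['region']); print(n,e['p'],xs.min(),xs.max(),ys.min(),ys.max(),e['location'])
E
```

```text
top 0.69 187 198 240 266 [190.8, 253.7]
scene 0.64 346 360 192 211 [351.2, 203.4]
```

View pics/c1.png

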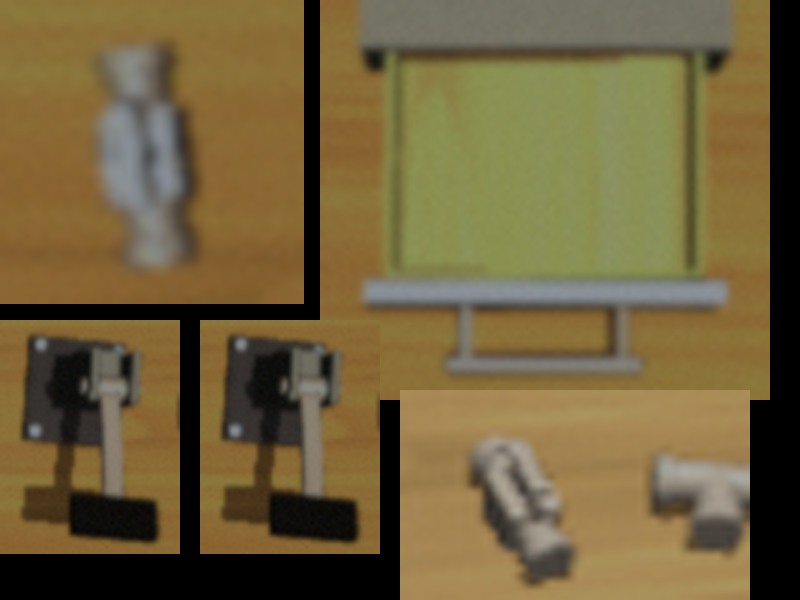

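```bash
cat >> h.py <<'E'
def cp(pts,x0,y0,s,ox=0,oy=0): 
    p=np.array(pts,float)-[ox,oy]; return (p+.5)/s-.5+[x0,y0]
E
python3 - <<'E'
from h import *
np.set_printoptions(precision=4,suppress=True)
v=ray('top',cp([(137,43),(159,268),(146,152)],175,235,8),.015); print('valve ends',v,np.linalg.norm(v[0]-v[1]),np.degrees(np.arctan2(*(v[0]-v[1])[[1,0]])))
print('key', ray('top',cp([(146,100),(155,205),(150,152)],175,235,8),.046))
b=ray('top',cp([(445,366),(642,366)],253,170,5,320),.064); print('bar',b,b.mean(0),np.linalg.norm(b[0]-b[1]))
b=ray('top',cp([(363,304),(727,304)],253,170,5,320),.086); print('panel',b,b.mean(0))
b=ray('top',cp([(360,51),(732,51)],253,170,5,320),.1); print('cab front',b,b.mean(0),np.linalg.norm(b[0]-b[1]))
b=ray('top',cp([(75,494),(158,503),(157,542),(69,533)],378,185,3,0,320),.2); print('plate',b,b.mean(0),[np.linalg.norm(b[i]-b[i-1]) for i in range(4)])
b=ray('top',cp([(30,337),(22,437)],378,185,3,0,320),.01); print('base',b)
b=ray('top',cp([(115,385),(113,495),(109,514)],378,185,3,0,320),.16); print('arm',b)
print('driver/blue',ray('top',[(248,283)],.0),ray('top',[(251.8,325)],.2),ray('top',[(351,255)],.0), ray('top',[(195,215),(155,222),(158,251)],.0))
d=trace('scene','valve')[0]; print(ray('scene',[d['location']],.02))
o=[proj('top',[[*v[:2].tolist() if 0 else (v[0,0],v[0,1]),.015]])]
E
```

```text
File "<stdin>", line 13
    o=[proj('top',[[*v[:2].tolist() if 0 else (v[0,0],v[0,1]),.015]])]
                                    ^^
SyntaxError: invalid syntax
```

```bash

python3 - <<'E'
from h import *
np.set_printoptions(precision=4,suppress=True)
v=ray('top',cp([(137,43),(159,268),(146,152)],175,235,8),.015); print('valve ends',v,np.linalg.norm(v[0]-v[1]),np.degrees(np.arctan2(*(v[0]-v[1])[[1,0]])))
print('key', ray('top',cp([(146,100),(155,205),(150,152)],175,235,8),.046))
b=ray('top',cp([(445,366),(642,366)],253,170,5,320),.064); print('bar',b,b.mean(0),np.linalg.norm(b[0]-b[1]))
b=ray('top',cp([(363,304),(727,304)],253,170,5,320),.086); print('panel',b,b.mean(0))
b=ray('top',cp([(360,51),(732,51)],253,170,5,320),.1); print('cab front',b,b.mean(0),np.linalg.norm(b[0]-b[1]))
b=ray('top',cp([(75,494),(158,503),(157,542),(69,533)],378,185,3,0,320),.2); print('plate',b,b.mean(0),[np.linalg.norm(b[i]-b[i-1]) for i in range(4)])
b=ray('top',cp([(30,337),(22,437)],378,185,3,0,320),.01); print('base',b)
b=ray('top',cp([(115,385),(113,495),(109,514)],378,185,3,0,320),.16); print('arm',b)
print('driver/blue',ray('top',[(248,283)],.0),ray('top',[(251.8,325)],.2),ray('top',[(351,255)],.0), ray('top',[(195,215),(155,222),(158,251)],.0))
d=trace('scene','valve')[0]; print(ray('scene',[d['location']],.02))
print(state()['time'])
E
```

```text
valve ends [[0.5092 0.2857 0.015 ]
 [0.4226 0.2749 0.015 ]
 [0.4671 0.281  0.015 ]] 0.08718785189071628 7.0993443739203235
key [[0.487  0.2753 0.046 ]
 [0.4475 0.2709 0.046 ]
 [0.4674 0.2733 0.046 ]]
bar [[ 0.5026  0.0181  0.064 ]
 [ 0.5038 -0.0993  0.064 ]] [ 0.5032 -0.0406  0.064 ] 0.11742019043750437
panel [[ 0.5381  0.0663  0.086 ]
 [ 0.5403 -0.1478  0.086 ]] [ 0.5392 -0.0408  0.086 ]
cab front [[ 0.6863  0.0695  0.1   ]
 [ 0.6884 -0.1492  0.1   ]] [ 0.6873 -0.0398  0.1   ] 0.2187089806464687
plate [[ 0.5039 -0.3228  0.2   ]
 [ 0.4964 -0.3979  0.2   ]
 [ 0.4614 -0.3966  0.2   ]
 [ 0.4689 -0.3171  0.2   ]] [ 0.4826 -0.3586  0.2   ] [np.float64(0.03547977636926285), np.float64(0.07553876749437316), np.float64(0.0350273620063053), np.float64(0.07987689671417)]
base [[ 0.6706 -0.3227  0.01  ]
 [ 0.5661 -0.3135  0.01  ]]
arm [[ 0.6067 -0.3709  0.16  ]
 [ 0.5041 -0.3678  0.16  ]
 [ 0.4864 -0.3639  0.16  ]]
driver/blue [[0.3783 0.1099 0.    ]] [[0.2804 0.0811 0.2   ]] [[ 0.4682 -0.209   0.    ]] [[0.5878 0.2804 0.    ]
 [0.5644 0.4067 0.    ]
 [0.4735 0.3942 0.    ]]
[[0.4827 0.2719 0.02  ]]
1.05
```

The valve is at about (0.467, 0.279), yaw 7°; drawer bar at x≈0.503, y≈-0.04; plate middle at about (0.483,-0.359). Moving up and across to the valve.

Call:
play_rows([
  [0.02,0.015,0.01],
  [0.033,0.026,0.01],
  [0.033,0.026,0.01],
  [0.033,0.026,0.01],
  [0.033,0.027,0.01],
  [0.033,0.03,0.01],
  [0.033,0.035,0.01],
  [0.032,0.04,0],
], turn=[-1.7,-1.7,-1.7,-1.7,-1.7,-1.7,-1.6,-1.5], hand=0.0854)

```text
time: 2.05
tool_pos: [0.4684, -0.3603, 0.3027]
tool_rot: [0.001, 0.998, 0.061, 0.001]
contact_force: [0.5, -0.5, -0.7]
gripper_width: 1.001
grasp_force: 0.0
```

Call:
play_rows([
  [0,0.055,0],
  [0,0.06,0],
  [0,0.06,0],
  [0,0.06,0],
  [0,0.06,0],
  [0,0.06,0],
  [0,0.06,0],
  [0,0.06,0],
], turn=[0,0,0,0,0,0,0,0])

```text
time: 3.05
tool_pos: [0.4668, 0.1159, 0.3017]
tool_rot: [0.0, 0.998, 0.061, 0.001]
contact_force: [1.2, -0.1, 0.6]
gripper_width: 1.0
grasp_force: 0.0
```

Call:
play_rows([
  [0,0.05,0],
  [0,0.045,-0.01],
  [0,0.035,-0.03],
  [0,0.023,-0.04],
  [0,0.01,-0.04],
  [0,0,-0.04],
  [0,0,-0.03],
  [0,0,0],
], turn=[0,0,0,0,0,0,0,0])

```text
time: 4.05
tool_pos: [0.465, 0.2761, 0.1083]
tool_rot: [0.001, 0.998, 0.061, -0.003]
contact_force: [-0.3, 0.5, 0.2]
gripper_width: 0.998
grasp_force: 0.0
```

```bash
python3 - <<'E'
from h import *
print(np.round(state()['tool_pos'],4))
a=grab_frame('top')[220:290,150:240,::-1]; b=grab_frame('scene')[170:240,310:400,::-1]
f=lambda i:cv2.resize(i,None,fx=4.4,fy=4.4,interpolation=cv2.INTER_CUBIC)
cv2.imwrite('pics/c2.png',np.hstack([f(a),f(b)]))
E
```

```text
[0.465  0.2761 0.1083]
```

View pics/c2.png

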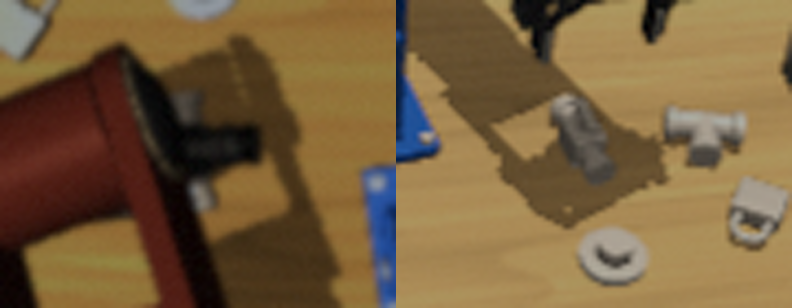

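The crop shows the open fingers straddling the valve (scene crop, valve at (583,135), fingers at (540,35) and (655,20)). Descending and gripping.

Call:
play_rows([
  [0.002,0.002,-0.02],
  [0,0,-0.025],
  [0,0,-0.025],
  [0,0,-0.018],
  [0,0,-0.01],
  [0,0,-0.004],
  [0,0,0],
], turn=[0,0,0,0,0,0,0])

```text
time: 5.03
tool_pos: [0.4695, 0.2791, 0.0097]
tool_rot: [-0.0, 0.998, 0.061, 0.0]
contact_force: [-0.0, 0.8, 0.5]
gripper_width: 0.996
grasp_force: 0.0
```

Call:
play_rows([
  [0,0,0],
  [0,0,0],
  [0,0,0],
  [0,0,0],
  [0,0,0],
  [0,0,0],
], turn=[0,0,0,0,0,0], hand=0.0)

```text
time: 5.78
tool_pos: [0.4697, 0.2792, 0.01]
tool_rot: [-0.0, 0.998, 0.061, 0.001]
contact_force: [-0.5, -1.1, 3.8]
gripper_width: 0.331
grasp_force: 59.9
```

Call:
play_rows([
  [0,0,0.015],
  [0,0,0.03],
  [0,0,0.04],
  [0,0,0.04],
  [0.01,-0.015,0.025],
  [0.015,-0.03,0],
  [0.019,-0.04,0],
  [0.019,-0.04,0],
], turn=[0,0,0,0,-1,-1,-1,-1])

```text
time: 6.78
tool_pos: [0.5316, 0.1528, 0.1589]
tool_rot: [0.0, 1.0, 0.026, -0.001]
contact_force: [-0.3, -0.7, -3.1]
gripper_width: 0.335
grasp_force: 59.3
```

Call:
play_rows([
  [0.019,-0.04,0],
  [0.019,-0.04,0],
  [0.019,-0.04,0],
  [0.017,-0.04,0],
  [0.01,-0.025,0],
  [0.005,-0.01,0],
  [0,0,0],
  [0,0,0],
], turn=[-1,-0.9,-0.5,0,0,0,0,0])

```text
time: 7.78
tool_pos: [0.6206, -0.0399, 0.1591]
tool_rot: [-0.0, 1.0, 0.006, -0.0]
contact_force: [0.4, -0.1, -1.8]
gripper_width: 0.342
grasp_force: 59.3
```

```bash
python3 - <<'E'
from h import *
s=state(); print(np.round(s['tool_pos'],4),s['contact_force'],s['gripper_width'],s['grasp_force'])
a=grab_frame('top')[120:270,240:360,::-1]; b=grab_frame('scene')[150:300,200:340,::-1]
f=lambda i:cv2.resize(i,None,fx=3,fy=3,interpolation=cv2.INTER_CUBIC)
cv2.imwrite('pics/c3.png',np.hstack([f(a),f(b)]))
E
```

```text
[ 0.6206 -0.0399  0.1591] [ 0.36924636 -0.13495818 -1.75526346] 0.342489514881253 59.25280272960663
```

View pics/c3.png

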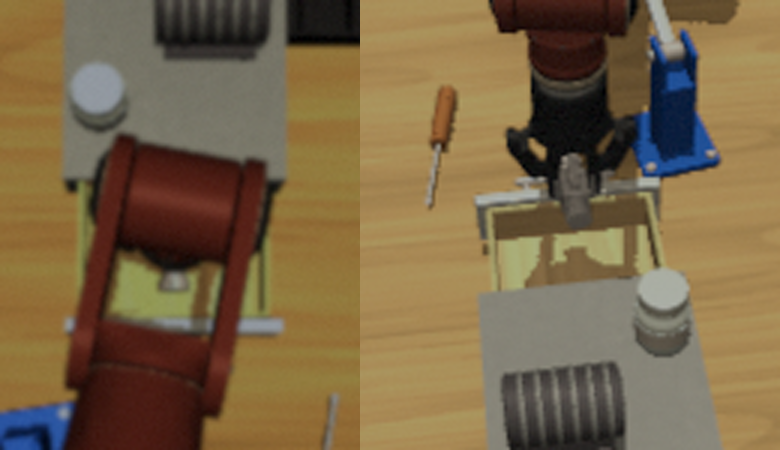

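```bash
python3 - <<'E'
from h import *
for n,(x0,y0,ox) in dict(top=(240,120,0),scene=(200,150,360)).items():
    for P in ([.660,-.04,.164],[.576,-.04,.164],[.576,-.04,.178],[.618,-.04,.197],[.660,-.04,.15],[.66,-.04,.178]):
        p=(proj(n,[P])[0]-[x0,y0])*3; print(n,P,np.round(p+[ox,0]))
E
```

```text
top [0.66, -0.04, 0.164] [175. 198.]
top [0.576, -0.04, 0.164] [174. 288.]
top [0.576, -0.04, 0.178] [174. 287.]
top [0.618, -0.04, 0.197] [175. 239.]
top [0.66, -0.04, 0.15] [174. 200.]
top [0.66, -0.04, 0.178] [175. 196.]
scene [0.66, -0.04, 0.164] [577. 219.]
scene [0.576, -0.04, 0.164] [569. 160.]
scene [0.576, -0.04, 0.178] [568. 151.]
scene [0.618, -0.04, 0.197] [572. 168.]
scene [0.66, -0.04, 0.15] [577. 228.]
scene [0.66, -0.04, 0.178] [576. 211.]
```

Valve is level in the grip, centred over the drawer opening (scene crop stub end at (577,215)). Lowering.

Call:
play_rows([
  [0,0,-0.015],
  [0,0,-0.03],
  [0,0,-0.03],
  [0,0,-0.022],
  [0,0,-0.012],
  [0,0,-0.006],
  [0,0,-0.003],
  [0,0,0],
], turn=[0,0,0,0,0,0,0,0])

```text
time: 8.88
tool_pos: [0.6217, -0.0412, 0.0421]
tool_rot: [0.0, 1.0, 0.005, 0.001]
contact_force: [0.4, 0.1, -2.8]
gripper_width: 0.342
grasp_force: 59.3
```

Call:
play_rows([
  [0,0,-0.002],
  [0,0,-0.001],
  [0,0,-0.001],
  [0,0,0],
], turn=[0,0,0,0])

```text
time: 9.38
tool_pos: [0.6216, -0.0411, 0.038]
tool_rot: [0.0, 1.0, 0.005, 0.0]
contact_force: [-1.0, 0.8, 1.7]
gripper_width: 0.333
grasp_force: 59.6
```

Call:
play_rows([
  [0,0,0],
  [0,0,0],
  [0,0,0],
  [0,0,0],
], turn=[0,0,0,0], hand=0.06)

```text
time: 9.88
tool_pos: [0.6212, -0.0411, 0.0373]
tool_rot: [0.0, 1.0, 0.005, 0.0]
contact_force: [0.1, 0.2, 0.3]
gripper_width: 0.703
grasp_force: 0.0
```

Call:
play_rows([
  [0,0,0.01],
  [0,0,0.03],
  [0,0,0.04],
  [0,0,0.05],
  [0,0,0.03],
  [-0.03,0,0.01],
  [-0.05,0,0],
  [-0.05,0,0],
], turn=[0,0,0,0,0,0,0,0])

```text
time: 10.88
tool_pos: [0.4901, -0.0411, 0.2084]
tool_rot: [0.0, 1.0, 0.006, 0.001]
contact_force: [-0.9, -0.9, 0.6]
gripper_width: 0.705
grasp_force: 0.0
```

Call:
play_rows([
  [-0.03,0,0],
  [-0.015,0,-0.01],
  [-0.005,0,-0.03],
  [0,0,-0.04],
  [0,0,-0.04],
  [0,0,-0.03],
  [0,0,-0.01],
  [0,0,0],
], turn=[0,0,0,0,0,0,0,0], hand=0.05)

```text
time: 11.88
tool_pos: [0.4413, -0.0411, 0.0477]
tool_rot: [0.0, 1.0, 0.006, -0.0]
contact_force: [1.1, 0.3, 0.3]
gripper_width: 0.582
grasp_force: 0.0
```

```bash
python3 - <<'E'
from h import *
s=state(); print(np.round(s['tool_pos'],4),s['contact_force'],s['gripper_width'])
a=grab_frame('top')[120:270,240:360,::-1]; b=grab_frame('scene')[150:300,200:340,::-1]
f=lambda i:cv2.resize(i,None,fx=3,fy=3,interpolation=cv2.INTER_CUBIC)
cv2.imwrite('pics/c4.png',np.hstack([f(a),f(b)]))
E
```

```text
[ 0.4413 -0.0411  0.0477] [1.11874862 0.31982751 0.28694419] 0.5821113682611182
```

View pics/c4.png

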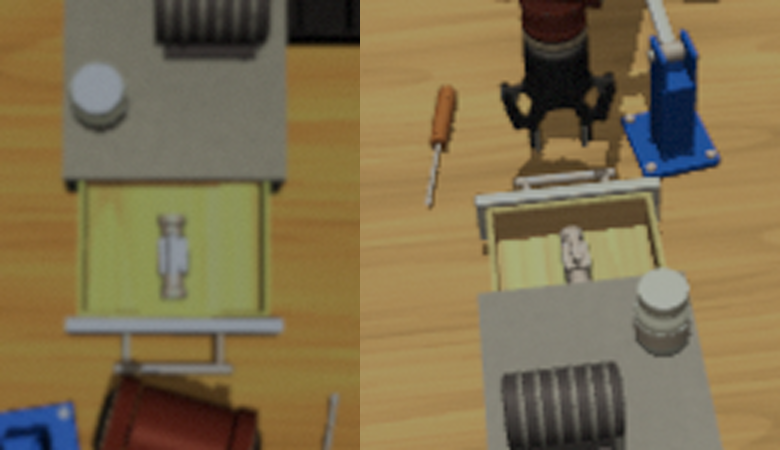

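Valve stands in the drawer (top crop (173,256)), the fingers are before the bar (scene crop (560,130)). Pushing.

Call:
play_rows([
  [0.02,0,0],
  [0.015,0,0],
  [0.01,0,0],
  [0.01,0,0],
  [0.012,0,0],
  [0.015,0,0],
  [0.015,0,0],
  [0.015,0,0],
], turn=[0,0,0,0,0,0,0,0])

```text
time: 12.98
tool_pos: [0.5542, -0.041, 0.0472]
tool_rot: [-0.0, 1.0, 0.005, -0.0]
contact_force: [-1.0, 0.3, 1.0]
gripper_width: 0.585
grasp_force: 0.7
```

Call:
play_rows([
  [0.015,0,0],
  [0.015,0,0],
  [0.015,0,0],
  [0.01,0,0],
  [0.008,0,0],
], turn=[0,0,0,0,0])

```text
time: 13.6
tool_pos: [0.6167, -0.0411, 0.0472]
tool_rot: [0.0, 1.0, 0.006, -0.0]
contact_force: [-1.6, 0.3, 0.1]
gripper_width: 0.587
grasp_force: 0.7
```

Call:
play_rows([
  [0.006,0,0],
  [0.005,0,0],
  [0.004,0,0],
  [0.003,0,0],
], turn=[0,0,0,0])

```text
time: 14.1
tool_pos: [0.6245, -0.0411, 0.0469]
tool_rot: [-0.0, 1.0, 0.006, -0.014]
contact_force: [-41.9, 0.0, 29.7]
gripper_width: 0.588
grasp_force: 21.6
```

Call:
play_rows([
  [-0.012,0,0],
  [-0.015,0,0],
  [-0.03,0,0],
  [-0.05,0,0.02],
  [-0.05,0,0.04],
  [-0.01,0,0.05],
  [0,0,0.05],
  [0,0,0.05],
], turn=[0,0,0,0,0,0,0,0], hand=0.0)

```text
time: 15.1
tool_pos: [0.4678, -0.041, 0.2581]
tool_rot: [0.0, 1.0, 0.005, 0.001]
contact_force: [1.2, 0.2, -0.2]
gripper_width: -0.002
grasp_force: 0.0
```

```bash
python3 - <<'E'
from h import *
s=state(); print(np.round(s['tool_pos'],4),s['contact_force'],s['gripper_width'])
A=grab_frame('top');B=grab_frame('scene')
f=lambda i,k:cv2.resize(i[:,:,::-1],None,fx=k,fy=k,interpolation=cv2.INTER_CUBIC)
c=np.zeros((600,800,3),np.uint8)
def put(a,x,y): c[y:y+a.shape[0],x:x+a.shape[1]]=a
put(f(A[160:240,250:350],3),0,0); put(f(B[200:260,225:325],3),300,0)
put(f(A[180:270,378:448],4),0,240); put(f(B[170:275,140:210],3.4),400,240)
cv2.imwrite('pics/c5.png',c)
E
```

```text
[ 0.4678 -0.041   0.2581] [ 1.21005707  0.16953256 -0.20187558] -0.0022854108267165675
```

View pics/c5.png

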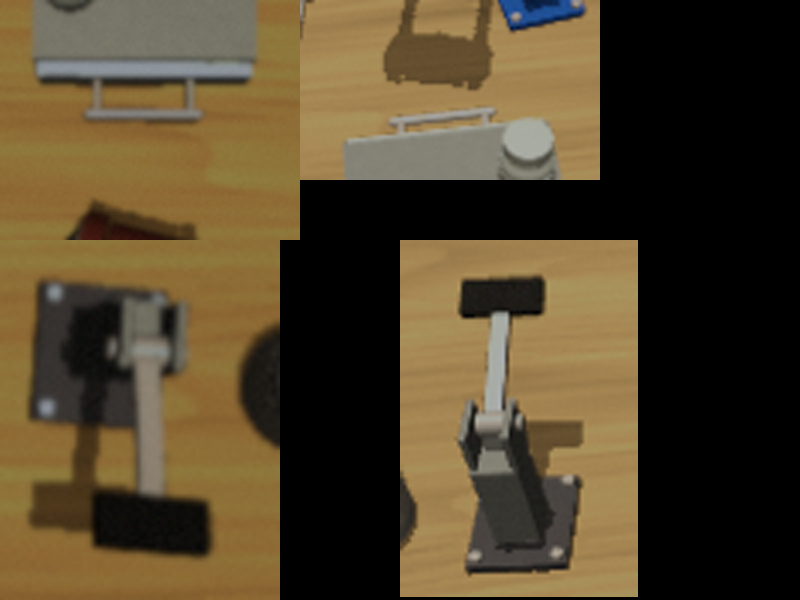

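Drawer is shut: front panel against the cabinet (top crop (145,70)). Handle at rest, plate at crop (152,524). Moving over the plate.

Call:
play_rows([
  [0,-0.025,0],
  [0.002,-0.045,0],
  [0.003,-0.05,0],
  [0.003,-0.055,0],
  [0.003,-0.055,0],
  [0.002,-0.045,0],
  [0.001,-0.03,0],
  [0,-0.013,0],
], turn=[-0.7,-0.8,-0.8,-0.8,-0.8,-0.8,-0.8,-0.5])

```text
time: 16.2
tool_pos: [0.4818, -0.3602, 0.2554]
tool_rot: [-0.0, 0.999, -0.048, -0.0]
contact_force: [-0.1, 0.1, -0.4]
gripper_width: 0.003
grasp_force: 0.0
```

Call:
play_rows([
  [0,0,-0.01],
  [0,0,-0.015],
  [0,0,-0.01],
  [0,0,0],
  [0,0,0],
], turn=[0,0,0,0,0])

```text
time: 16.82
tool_pos: [0.4826, -0.3588, 0.2217]
tool_rot: [0.0, 0.999, -0.047, 0.0]
contact_force: [-0.5, -0.2, 0.6]
gripper_width: 0.002
grasp_force: 0.0
```

```bash
python3 - <<'E'
from h import *
np.set_printoptions(precision=4,suppress=True)
s=state(); print(s['tool_pos'],s['tool_rot'],s['contact_force'])
b=ray('top',cp([(86,115),(202,115)],250,160,3),.064); print('bar',b.mean(0))
b=ray('top',cp([(95,492),(212,503),(208,555),(93,547)],378,180,4,0,240),.2); print('plate',b,b.mean(0))
B=grab_frame('scene'); cv2.imwrite('pics/c6.png',cv2.resize(B[130:280,120:240,::-1],None,fx=4,fy=4,interpolation=cv2.INTER_CUBIC))
print((proj('scene',[s['tool_pos'],[.4826,-.3586,.2]])-[120,130])*4)
E
```

```text
[ 0.4826 -0.3588  0.2217] [ 0.0002  0.9989 -0.0466  0.0002] [-0.5246 -0.1702  0.5997]
bar [ 0.6375 -0.0405  0.064 ]
plate [[ 0.504  -0.3193  0.2   ]
 [ 0.4972 -0.3987  0.2   ]
 [ 0.4622 -0.3956  0.2   ]
 [ 0.467  -0.3176  0.2   ]] [ 0.4826 -0.3578  0.2   ]
[[193.1884 199.1601]
 [199.4143 218.2742]]
```

View pics/c6.png

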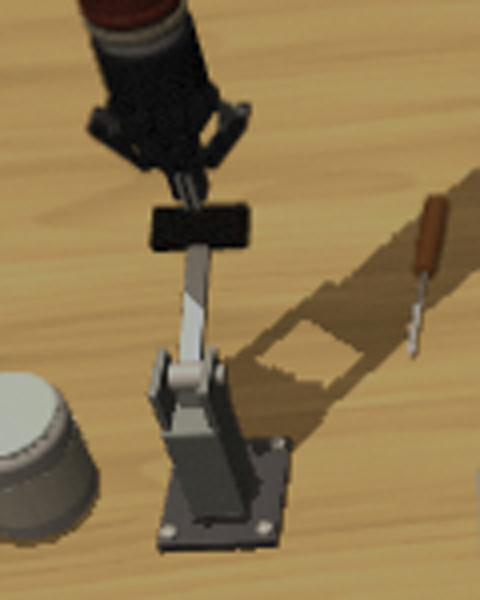

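The fingertips (187,200) sit just over the plate (200,228). Pressing down along the arc.

Call:
play_rows([
  [0,0,-0.01],
  [0,0,-0.01],
  [-0.002,0,-0.008],
  [-0.002,0,-0.008],
  [-0.002,0,-0.008],
  [-0.002,0,-0.007],
  [-0.001,0,-0.005],
  [0,0,0],
], turn=[0,0,0,0,0,0,0,0])

```text
time: 17.88
tool_pos: [0.4743, -0.3588, 0.1658]
tool_rot: [-0.0, 0.999, -0.047, 0.001]
contact_force: [2.1, 2.0, 5.6]
gripper_width: 0.001
grasp_force: 2.9
```

Call:
play_rows([
  [-0.001,0,-0.003],
  [0,0,0],
  [0,0,0],
], turn=[0,0,0])

```text
time: 18.25
tool_pos: [0.4738, -0.359, 0.1636]
tool_rot: [0.0, 0.999, -0.047, 0.002]
contact_force: [2.8, 2.9, 5.7]
gripper_width: -0.001
grasp_force: 3.0
```

Call:
play_rows([
  [0,0,-0.003],
  [0,0,-0.003],
  [0,0,-0.001],
  [0,0,0],
  [0,0,0],
], turn=[0,0,0,0,0])

```text
time: 18.88
tool_pos: [0.4734, -0.3588, 0.1566]
tool_rot: [-0.0, 0.999, -0.047, 0.001]
contact_force: [1.3, 3.3, 7.0]
gripper_width: 0.002
grasp_force: 3.4
```

```bash
python3 - <<'E'
from h import *
s=state(); print(s['tool_pos'],s['contact_force'])
B=grab_frame('scene'); cv2.imwrite('pics/c7.png',cv2.resize(B[150:270,130:210,::-1],None,fx=5,fy=5,interpolation=cv2.INTER_CUBIC))
psi=np.radians(-5.3); X=np.array([np.cos(psi),np.sin(psi),0]); Y=np.array([-np.sin(psi),np.cos(psi),0]); H=np.array([.602,-.370,.150])
for q in (.28,.35,.42):
    a=.35-q; u=-X*np.cos(a)+np.array([0,0,np.sin(a)]); n=X*np.sin(a)+np.array([0,0,np.cos(a)])
    P=[H+u*r+Y*w+n*.007 for r,w in ((.11,-.04),(.11,.04),(.15,.04),(.15,-.04))]+[H]
    for c in('scene',): print(q,np.round((proj(c,P)-[130,150])*5).tolist())
E
```

```text
[ 0.47340014 -0.35884859  0.15658762] [1.31140056 3.3106905  6.95332943]
0.28 [[148.0, 224.0], [268.0, 220.0], [275.0, 175.0], [158.0, 179.0], [185.0, 362.0]]
0.35 [[151.0, 231.0], [270.0, 227.0], [279.0, 185.0], [162.0, 189.0], [185.0, 362.0]]
0.42 [[154.0, 239.0], [273.0, 235.0], [282.0, 196.0], [166.0, 199.0], [185.0, 362.0]]
```

View pics/c7.png

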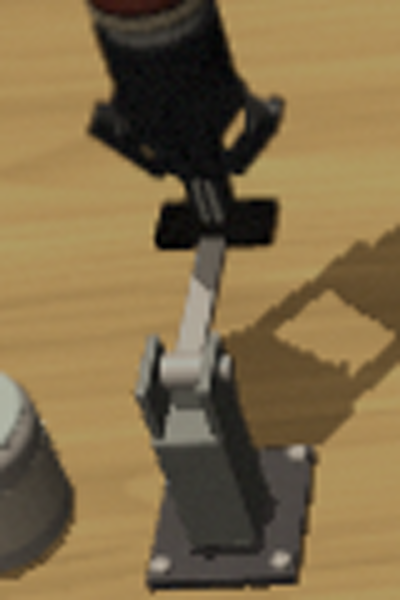

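The plate is level under the fingertips (crop (217,222)), the TCP is at z = 0.1566 and the push is 7.0 N, which matches the level position. Handing in.

```bash
python3 -c "
from h import *
s=state();print(s['time'],s['tool_pos'],s['contact_force']);print(job_done())"
```

```text
18.925 [ 0.47340819 -0.35886763  0.1566094 ] [1.65791811 3.62481804 7.27196242]
the job is handed in; nothing more can be done
None
```

The valve is in the fully shut drawer, and I handed the job in at 18.9 s with the fingers holding the handle level (TCP at 157 mm, about 7 N); one risk is that the drawer push peaked at about 42 N on the fingers at the stop, and the 40 N limit applies to the arm and gripper body.

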